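Lock the indexing spindle with its bar

TASK

Lock the spindle fixture: push the red paddle round with your fingertips until the slot in the disc lines up with the brass bar, then push the yellow tab so that the bar slides right through the slot, fully home, with the tab up against the bridge. Only push, do not grip the paddle or the tab and do not lift the bar, and leave the collet, loupe and bolt beside it alone.

Things in the scene. Friction and masses are not known exactly. Their poses are not given: they have to be found in the camera images.
- fixture: Blue spindle-lock base, fixed: round flange 108 mm across, 10 mm thick, and a tongue 44 mm wide reaching 160 mm from the disc axis along -x. Origin on the disc's vertical axis at the worktop (z = 0). x: line along which the bar slides, +x the way it goes in (away from the robot, up to 0.3 rad either way); y left, z up. Two rails on the tongue (tops 20 mm up) keep the bar on the x axis.
- disc_centre (a point): Centre of the disc's top, on its axis, 28 mm above the worktop. The disc is 68 mm across, with a slot 18 mm wide right across it between two aluminium half-moon cheeks. The bar's tapered nose finds its own way in if the slot is within about 0.15 rad. To the left stands a solid lathe (x 0.41 to 0.57, y over 0.12 m), its black lever up to 0.27 m high: come from the robot's side.
- disc (a joint): Angle of the slotted disc about the fixture's +z, rad (counter-clockwise from above is positive). 0 = slot in line with the bar. It starts at 0.6 to 1.35, so the paddle must go clockwise. No stop or click at 0 (stops at -0.7 and 1.6); friction of 0.06 N m (about 3 N at the paddle) keeps it where it is left.
- paddle_mid (a point): Middle of the red upright paddle on the disc, 22 mm from the axis, 45 mm above the worktop. 8 mm thick, 18 mm wide (13 to 31 mm from the axis), from 28 to 62 mm above the worktop; its wide faces are radial. At disc angle a it lies in the fixture direction (-sin a, cos a): on the +y side at 0. The point turns with the disc: x square to the faces, y outward.
- bar: Loose brass locking bar lying in the channel, 12 mm wide, 10 mm high (underside 14 mm above the worktop), about 0.25 kg, with an upright yellow tab at its rear. x along the bar to its nose; origin on the underside below the tab's front face. It reaches from x = -10 to 96 mm, the last 12 mm tapering to 6 mm wide. Origin at fixture x = -142 to -134 mm at the start, -52 mm fully home.
- bridge (a point): Top centre of the dark steel bridge over the bar, which stops the tab: fixture x = -52 to -44 mm, 42 mm wide, top 32 mm (screw heads 34 mm) above the worktop.
- receiver (a point): Between the two dark blocks behind the disc (fixture x = 38 to 48 mm, tops 28 mm above the worktop) that take the bar's nose; 18 mm apart.
- bar_tip (a point): Centre of the end of the bar's nose. Fully home it is at fixture x = +44 mm.
- tab_mid (a point): Middle of the tab's rear face (the face to push), 43 mm above the worktop. The tab is 36 mm wide, 10 mm thick, and rises from 24 to 62 mm above the worktop. Pressing its front and back at once counts as gripping (so too for the paddle's two faces).
- collet: Bystander: steel collet standing on the worktop, 24 mm across, 37 mm high, left of the tongue. Origin under its centre.
- loupe: Bystander: black eye loupe standing on the worktop, 39 mm across, 33 mm high, right of the tongue. Origin under its centre.
- bolt: Bystander: short steel bolt lying on the worktop, 32 mm long, 13 mm high, right of and beyond the disc. Origin under its centre.

How it is judged:
By the outcome, as a careful person would: the job done as asked, in the order asked, and still so for the second after the job is handed in, with the robot touching nothing.
It also fails if it takes over 58 s, if anything falls off the work surface, if the arm or the gripper's body presses on something with over 40 N, if the wrist force passes 120 N, or if a joint passes its speed limit or range.

ROBOT

A 6-joint arm with a two-finger parallel gripper is mounted at the origin on a cart in front of the work surface, level with it; the furniture and walls round the work are solid. World frame = base frame: x ahead of the robot, y to its left, z up, the work surface at z = 0. Lengths are in m, angles in rad, forces in N, time in s.
With the tool pointing down it reaches from about 0.425 to 0.95 m from the base axis. Payload 3.5 kg.
Tool frame: the origin (TCP) lies midway between the tips of the shut fingers; the grasp point (between the pads) lies 19 mm behind it; z points along the fingers, y is the direction in which the jaws open and shut (so a half turn about z gives the same grasp; the last joint's range is limited). The gripper opens to 85 mm and grips with 20 to 120 N. Pads are 22 mm wide; open, the fingers measure 114 mm over their backs; the gripper's body (76 mm by 85 mm) begins 54 mm behind the grasp point. The pads swing forward as they close: fully open they stand 13 mm farther back than shut.
Start: joints at [-1.279, 0.286, 1.577, -0, 1.279, -0.15], TCP at [0.289, -0.61, 0.231] pointing down, gripper open.
Joint ranges: [-2.77, 2.77], [-0.9, 2.22], [0.21, 2.48], [-1.53, 4.67], [0.24, 2.81], [-2.84, 2.84]. Speed limits (rad/s): [2.79, 2.79, 3.14, 3.14, 3.14, 3.14].

INTERFACE

Orientations are given as a unit quaternion [x, y, z, w].
In Python, from plant import ctrl gives the robot as it stands.
- The arm moves only by the tool apply_moves, never from a script. Its argument "moves" is a list that holds one entry, the list of rows, each a list of 7 numbers: the shift along the tool's x, y, z in m, then the turn, a rotation vector about the tool's x, y, z in degrees, then the gripper's target within -1 to 1 (shut at 1, half-way at 0, fully open at -1). In form: [[[tx, ty, tz, ax, ay, az, hand], ...]]. A call has 1 to 12 rows; each row shifts and turns the pose as measured when the row begins, along the tool's axes as they then stand; what a row does not reach is not made up. A row lasts 1/10 s, in which the tool goes at most 50 mm and 8.59 degrees, less where a joint would pass 70% of its speed; a pose out of reach is approached as far as the arm can. A call with a gripper value outside its range is refused whole. The fingers move at their own pace and stop on an object; "force" is the grip in N (left out, the last holds). Time passes only in rows, so rows that do not move let the fingers close. It gives the time, the measured TCP pose, the force and the opening at its end, in the units of the state.
- ctrl.get_state(): the state, without advancing time (a new reading comes with each control period).
- ctrl.read_camera(name): name is "side" or "top"; returns the picture (480x640x3 uint8, red, green, blue); there is no depth.
- ctrl.get_calibration(name): a dict with "camera_matrix" (3x3 intrinsics, pixels), "cam_to_world" (4x4, takes a point from camera to world coordinates). Camera axes: x right, y up, looking along -z (the intrinsics and any distortion apply to the point x, -y, -z); pixel columns grow to the right and rows downward; lengths in m; the calibration is good to about 2 mm. A picture is of the moment at which its call begins. get_calibration takes no time and is no camera call.
- ctrl.sign_off(): hands the job in, once; it reports no verdict.
The state is a dict: "time": time; "qpos": joint angles; "dq": joint speeds; "joint_efforts": joint torques, N m; "eef_pos": TCP position; "tcp_rot": TCP orientation; "contact_force": force on the tool from outside, world axes, zero at the start; "wrist_torque": the same for the moment, N m; "opening": opening from 0.0 (shut) to 1.0 (fully open).
Only numpy, scipy, OpenCV 4.12 (cv2) and the standard library are available. Lean on these libraries where they do the work, as an engineer would, in place of code of your own. Each camera call takes 0.05 s, during which the arm holds its last target. There are 200 camera calls.

## Working session

There is one attempt and no reset: what is moved stays moved. The work goes in short steps, Python scripts to look and compute and a tool call to move; the robot and the scene stay as the last step left them, time stands still between calls to the robot, and variables do not carry over. Pictures are saved under pics/ and viewed, about 8 in all and at most 12, crops included, and the job is handed in when it is done.

Besides the shell and the picture viewer there is one more tool, called after "Emit:" as a command line: name --argument value ..., lists and objects as JSON in quotes. apply_moves: Moves the arm, as the interface text tells. Its arguments: {"type":"object","properties":{"moves":{"type":"array","items":{"type":"array","items":{"type":"array","items":{"type":"number"}}}},"force":{"type":"number"}},"required":["moves"]}

```bash
mkdir -p pics; ls
python3 - <<'E'
from plant import ctrl
import cv2
s=ctrl.get_state();print(s)
for n in("top","side"):
    im=ctrl.read_camera(n);cv2.imwrite(f"pics/{n}0.png",im[:,:,::-1])
    c=ctrl.get_calibration(n);print(n,c)
E
```

```text
pics
{'time': 0.0, 'qpos': array([-1.27901223e+00,  2.87169424e-01,  1.57818669e+00,  1.68707440e-06,
        1.27859126e+00, -1.50011175e-01]), 'dq': array([-6.02348478e-04,  7.90236509e-04, -1.44396055e-05, -1.01887370e-04,
       -8.82383142e-04,  9.41725078e-05]), 'joint_efforts': array([-1.47871056e-04, -4.05981123e+01, -2.92625928e+01, -1.33322806e-04,
        5.70520657e-03, -6.72321804e-06]), 'eef_pos': array([ 0.28843366, -0.6095424 ,  0.22993942]), 'tcp_rot': array([ 9.75700543e-01,  2.19105146e-01, -8.25835061e-05, -1.17445990e-03]), 'contact_force': array([ 0.68665864, -0.00124929, -0.48330484]), 'wrist_torque': array([-0.00662848,  0.01531995, -0.0057109 ]), 'opening': 0.9984866025233603}
top {'camera_matrix': array([[512.7917066 ,   0.        , 312.60784949],
       [  0.        , 512.7917066 , 236.13452641],
       [  0.        ,   0.        ,   1.        ]]), 'cam_to_world': array([[ 0.12840721,  0.96877027, -0.21212204,  0.38905559],
       [-0.99171984,  0.12583017, -0.02566188, -0.08332606],
       [ 0.00183088,  0.21366081,  0.97690619,  0.8936091 ],
       [ 0.        ,  0.        ,  0.        ,  1.        ]])}
side {'camera_matrix': array([[551.79091201,   0.        , 323.9951007 ],
       [  0.        , 551.79091201, 233.63398913],
       [  0.        ,   0.        ,   1.        ]]), 'cam_to_world': array([[ 0.99782821, -0.04159139,  0.05107847,  0.59008241],
       [ 0.06473197,  0.47564076, -0.8772546 , -0.81070062],
       [ 0.01219124,  0.87865581,  0.47730006,  0.46242539],
       [ 0.        ,  0.        ,  0.        ,  1.        ]])}
```

View pics/top0.png

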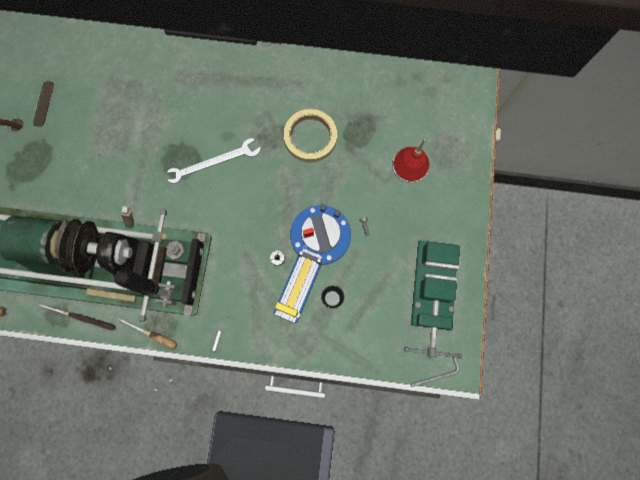

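View pics/side0.png

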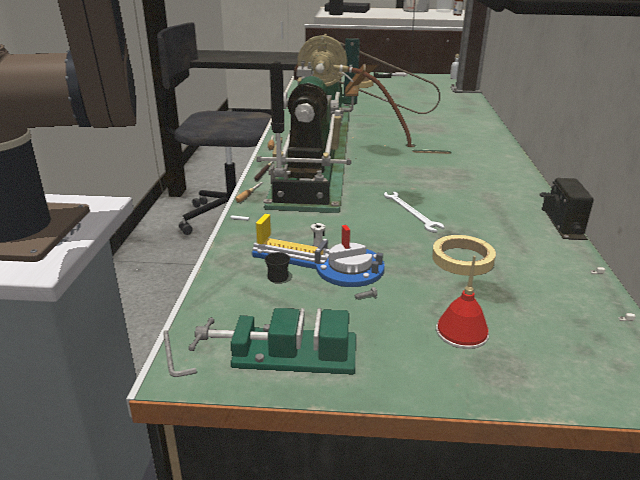

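Top view: blue flange at about (321,234), red paddle at (308,232), the tongue runs to (287,320), and the tab is at about (287,311). The collet is at (277,258), the loupe at (332,297) and the bolt at (364,226). Next I segment and zoom.

```bash
cat > h.py <<'E'
import numpy as np, cv2
from plant import ctrl
def ray(n,uv,z):
    c=ctrl.get_calibration(n);K=c["camera_matrix"];T=c["cam_to_world"]
    d=np.linalg.inv(K)@np.array([uv[0],uv[1],1.]);d=T[:3,:3]@(d*[1,-1,-1]);o=T[:3,3]
    return (o+d*(z-o[2])/d[2])
def proj(n,p):
    c=ctrl.get_calibration(n);K=c["camera_matrix"];T=c["cam_to_world"]
    q=(T[:3,:3].T@(np.array(p)-T[:3,3]))*[1,-1,-1];q=K@q;return q[:2]/q[2]
def mask(im,h0,h1,s=120,v=60):
    return cv2.inRange(cv2.cvtColor(im,cv2.COLOR_RGB2HSV),(h0,s,v),(h1,255,255))
def pts(n,m,box):
    x0,y0,x1,y1=box;v,u=np.nonzero(m[y0:y1,x0:x1]);return np.c_[u+x0,v+y0].astype(float)
def snap(n,name,box,k):
    im=ctrl.read_camera(n);x0,y0,x1,y1=box
    cv2.imwrite(f"pics/{name}.png",cv2.resize(im[y0:y1,x0:x1,::-1],None,fx=k,fy=k,interpolation=cv2.INTER_CUBIC));return im
E
python3 - <<'E'
from h import *
im=snap("top","t1",(260,195,380,330),4.4)
b=pts("top",mask(im,100,125),(260,190,380,335))
W=np.array([ray("top",p,.01)[:2] for p in b])
# flange outline: circle fit on blue points of the upper part
hull=cv2.convexHull(b[b[:,1]<250].astype(np.float32))[:,0]
H=np.array([ray("top",p,.01)[:2] for p in hull])
from scipy.optimize import least_squares
H=H[[i for i in range(len(H)) if hull[i,1]<246]]
r=least_squares(lambda x:np.hypot(*(H-x[:2]).T)-x[2],[*H.mean(0),.054],loss='soft_l1',f_scale=.001);print("flange",r.x)
for nm,a,z,c in(("red",(0,8),.062,(295,220,335,250)),("yel",(20,32),.062,(270,290,310,325))):
    p=pts("top",mask(im,*a,s=130),c);print(nm,len(p),p.mean(0),p.min(0),p.max(0),ray("top",p.mean(0),z))
low=b[b[:,1]>268];print("tongue mean",ray("top",low.mean(0),.01),cv2.minAreaRect(low.astype(np.float32)))
E
```

```text
flange [ 0.58665761 -0.07296867  0.05291444]
red 60 [308.25       231.91666667] [304. 228.] [313. 236.] [ 0.57581565 -0.05337204  0.062     ]
yel 229 [288.74672489 304.34497817] [276. 290.] [299. 315.] [ 0.45297912 -0.03777526  0.062     ]
tongue mean [ 0.48155191 -0.04934725  0.01      ] ((295.8846130371094, 291.0769348144531), (25.076923370361328, 57.769229888916016), 22.61986541748047)
```

View pics/t1.png

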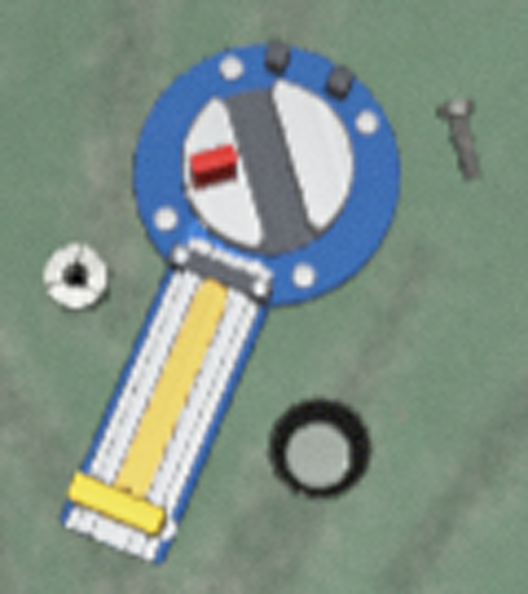

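The crop (×4.4, offset 260,195) shows the slot from (247,95) to (288,248), the bar from (213,285) to (132,485), the tab top from (72,485) to (162,520), and the receiver blocks at (277,57) and (340,82).

Run:
```python
from h import *
g=lambda x,y,z:ray("top",(260+x/4.4-.4,195+y/4.4-.4),z)[:2]
ang=lambda d:np.arctan2(d[1],d[0])
bf,br=g(213,285,.024),g(132,485,.024);print("bar",bf,br,ang(bf-br))
s0,s1=g(288,248,.028),g(247,95,.028);print("slot",s0,s1,ang(s1-s0),(s0+s1)/2)
tl,tr=g(75,487,.062),g(160,520,.062);print("tab top",tl,tr,np.linalg.norm(tl-tr),ang(tr-tl)+np.pi/2,(tl+tr)/2)
r1,r2=g(277,52,.028),g(342,78,.028);print("recv",r1,r2,ang(r1-r2)-np.pi/2,(r1+r2)/2)
print("bridge",g(222,270,.032), "tongue end",(g(63,520,.01)+g(163,560,.01))/2)
p0,p1=g(190,160,.062),g(236,150,.062);print("paddle mid-top",g(214,160,.062),"disc c",g(268,165,.028))
print("collet",g(76,272,.037),"loupe",g(320,447,.033))
c=np.array([.5867,-.073])
th=ang(c-g(172,400,.024));print(th)
# predicted projection check
import itertools
for yaw in(-.26,-.24,-.22,-.2,-.18):
    R=np.array([[np.cos(yaw),-np.sin(yaw)],[np.sin(yaw),np.cos(yaw)]])
    f=lambda x,y,z:np.r_[c+R@[x,y],z]
    q=lambda *a:((proj("top",f(*a))+.4-[260,195])*4.4).round()
    print(yaw,"end",q(-.16,.022,.01),q(-.16,-.022,.01),"recv",q(.043,.0,.028),"bridge",q(-.048,0,.032))
```

```text
bar [ 0.53631253 -0.05789418] [ 0.45528376 -0.03723258] -0.24967042368769649
slot [ 0.5539139  -0.08512974] [ 0.61299768 -0.0614261 ] 0.38152914339532457 [ 0.58345579 -0.07327792]
tab top [ 0.44898292 -0.01863558] [ 0.4411096  -0.05114381] 0.03344808232666783 -0.23761912902093152 [ 0.44504626 -0.0348897 ]
recv [ 0.63205098 -0.07101514] [ 0.62476312 -0.09792091] -0.2645188300062076 [ 0.62840705 -0.08446802]
bridge [ 0.54124991 -0.06081967] tongue end [ 0.43442348 -0.03207648]
paddle mid-top [ 0.57742486 -0.05313783] disc c [ 0.58586213 -0.07323272]
collet [ 0.53235061 -0.00527393] loupe [ 0.47805007 -0.1067011 ]
-0.25152760882322683
-0.26 end [ 59. 524.] [164. 568.] recv [308.  65.] bridge [221. 272.]
-0.24 end [ 66. 528.] [172. 570.] recv [306.  64.] bridge [224. 273.]
-0.22 end [ 74. 532.] [180. 572.] recv [304.  64.] bridge [226. 274.]
-0.2 end [ 81. 536.] [188. 573.] recv [302.  63.] bridge [228. 275.]
-0.18 end [ 89. 540.] [197. 575.] recv [300.  62.] bridge [231. 276.]
```

Emit:
apply_moves --moves '[[[0.02, -0.018, 0, 0, 0, 4, 1], [0.03, -0.027, 0, 0, 0, 0, 1], [0.03, -0.027, 0, 0, 0, 0, 1], [0.03, -0.027, 0, 0, 0, 0, 1], [0.03, -0.027, 0, 0, 0, 0, 1], [0.03, -0.027, 0, 0, 0, 0, 1], [0.03, -0.027, 0, 0, 0, 0, 1], [0.03, -0.027, 0, 0, 0, 0, 1], [0.03, -0.027, 0, 0, 0, 0, 1], [0.03, -0.027, 0, 0, 0, 0, 1], [0.03, -0.027, 0, 0, 0, 0, 1], [0, 0, 0, 0, 0, 0, 1]]]'

```text
time: 1.35
eef_pos: [0.4855, -0.2097, 0.2259]
tcp_rot: [0.984, 0.181, -0.001, -0.004]
contact_force: [0.9, -1.0, -0.2]
opening: -0.001
```

```bash
cat >> h.py <<'E'
from scipy.spatial.transform import Rotation as Ro
C=np.array([.586,-.073]);YAW=-.25
def goto(fx,fy,z):
    s=ctrl.get_state();R=Ro.from_quat(s["tcp_rot"]).as_matrix();cy,sy=np.cos(YAW),np.sin(YAW)
    F=np.array([[cy,-sy,0],[sy,cy,0],[0,0,1]]);f=F.T@(s["eef_pos"]-np.r_[C,0])
    print("t",round(s["time"],2),"fix pos mm",(f*1e3).round(1),"op",round(s["opening"],2),"F fix",(F.T@s["contact_force"]).round(1))
    tgt=np.c_[F[:,0],-F[:,1],-F[:,2]]
    rv=Ro.from_matrix(R.T@tgt).as_rotvec(degrees=True)
    d=np.r_[C+F[:2,:2]@[fx,fy],z]-s["eef_pos"]
    print("now-frame shift",(R.T@d).round(4),"aligned shift",(tgt.T@d).round(4),"turn",rv.round(2),"q",s["qpos"].round(2))
E
python3 -c "
from h import *
goto(-.05,.024,.2)"
```

```text
t 1.35 fix pos mm [ -63.5 -157.3  225.9] op -0.0 F fix [ 1.1 -0.7 -0.2]
now-frame shift [ 0.1155 -0.1402  0.0271] aligned shift [ 0.0135 -0.1813  0.0259] turn [-0.48  0.17 35.16] q [-0.6  -0.03  1.94  0.    1.24  0.6 ]
```

Emit:
apply_moves --moves '[[[0, 0, 0, 0, 0, 8, 1], [0, 0, 0, 0, 0, 8, 1], [0, 0, 0, 0, 0, 8, 1], [0, 0, 0, 0, 0, 8, 1], [0, 0, 0, 0, 0, 3, 1], [0.003, -0.04, 0.006, 0, 0, 0, 1], [0.003, -0.04, 0.006, 0, 0, 0, 1], [0.003, -0.04, 0.006, 0, 0, 0, 1], [0.003, -0.04, 0.006, 0, 0, 0, 1], [0, -0.02, 0, 0, 0, 0, 1], [0, 0, 0, 0, 0, 0, 1]]]'

```text
time: 2.45
eef_pos: [0.5446, -0.0401, 0.1988]
tcp_rot: [0.99, -0.139, -0.005, -0.002]
contact_force: [-0.5, 0.0, -0.6]
opening: -0.005
```

```bash
python3 -c "
from h import *
goto(-.048,.024,.045)"
```

```text
t 2.45 fix pos mm [-48.3  21.6 198.8] op -0.0 F fix [-0.5 -0.1 -0.6]
now-frame shift [ 0.0017 -0.002   0.1538] aligned shift [ 0.0003 -0.0024  0.1538] turn [-0.15  0.55 -1.65] q [-0.26  0.04  1.92  0.    1.19  1.59]
```

Emit:
apply_moves --moves '[[[0, -0.002, 0.03, 0, 0.5, -1.6, 1], [0, 0, 0.04, 0, 0, 0, 1], [0, 0, 0.04, 0, 0, 0, 1], [0, 0, 0.03, 0, 0, 0, 1], [0, 0, 0.01, 0, 0, 0, 1], [0, 0, 0, 0, 0, 0, 1]]]'

```text
time: 3.05
eef_pos: [0.5466, -0.0456, 0.0468]
tcp_rot: [0.992, -0.126, 0.003, 0.001]
contact_force: [-0.1, -0.1, 0.9]
opening: -0.0
```

```bash
python3 -c "
from h import *
goto(-.015,.024,.045)
snap('side','s1',(220,190,420,310),4);snap('top','t2',(260,195,380,330),4.4)"
```

```text
t 3.05 fix pos mm [-45.   16.8  46.8] op -0.0 F fix [-0.1 -0.1  0.9]
now-frame shift [ 0.0299 -0.0072  0.002 ] aligned shift [ 0.03   -0.0072  0.0018] turn [ 0.06 -0.35 -0.14] q [-0.27  0.24  2.01 -0.    0.89  1.56]
```

View pics/s1.png

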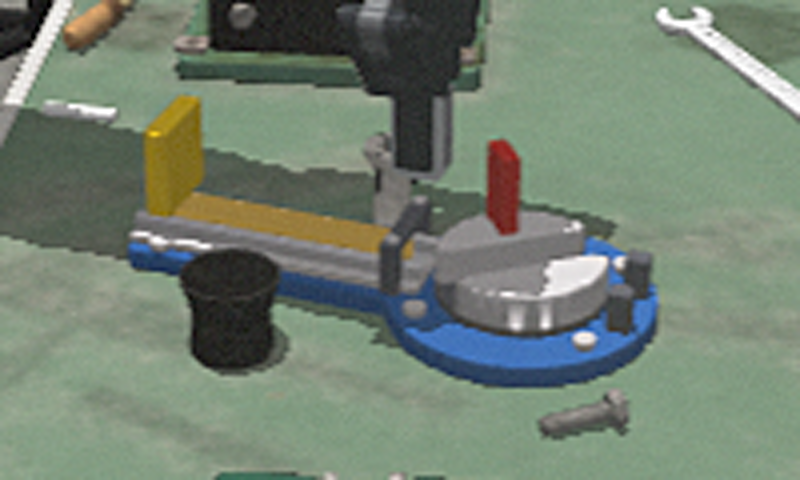

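The side view shows the shut tips behind and level with the paddle (crop 425,165 against 505,185). Pushing now.

Emit:
apply_moves --moves '[[[0, -0.007, 0.002, 0, 0, 0, 1], [0.005, 0, 0, 0, 0, 0, 1], [0.005, 0, 0, 0, 0, 0, 1], [0.005, 0, 0, 0, 0, 0, 1], [0.005, 0, 0, 0, 0, 0, 1], [0.004, 0, 0, 0, 0, 0, 1], [0, 0, 0, 0, 0, 0, 1]]]'

```text
time: 3.85
eef_pos: [0.572, -0.0387, 0.0517]
tcp_rot: [0.992, -0.126, -0.001, -0.004]
contact_force: [-0.1, -0.1, 0.4]
opening: -0.003
```

```bash
python3 -c "
from h import *
goto(-.015,.024,.045)
snap('side','s2',(290,210,410,300),6)"
```

```text
t 3.85 fix pos mm [-22.   29.7  51.7] op -0.0 F fix [-0.1 -0.1  0.4]
now-frame shift [0.0071 0.0058 0.0066] aligned shift [0.007  0.0057 0.0067] turn [-0.4   0.21 -0.1 ] q [-0.25  0.28  1.94  0.01  0.92  1.57]
```

View pics/s2.png

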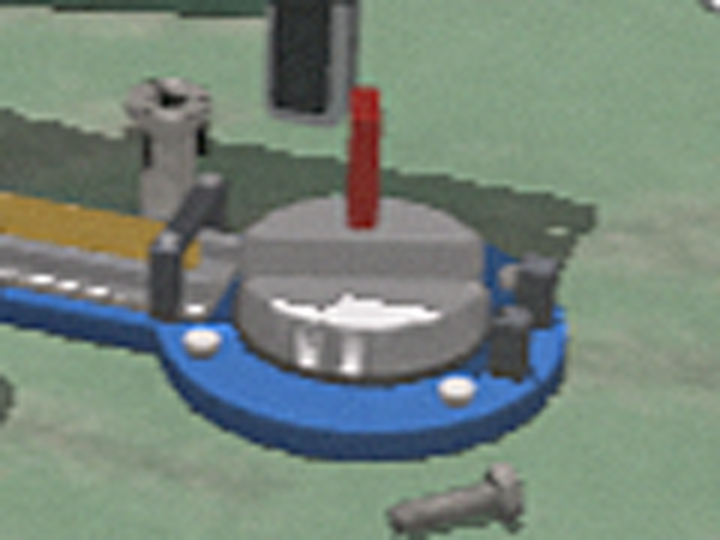

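The disc has turned most of the way. The tip face is on the paddle's upper part, and the geometry gives about 0.23 rad remaining.

Emit:
apply_moves --moves '[[[0, 0.004, 0.006, 0, 0, 0, 1], [0.002, 0, 0, 0, 0, 0, 1], [0.003, 0, 0, 0, 0, 0, 1], [0.002, 0, 0, 0, 0, 0, 1], [0, 0, 0, 0, 0, 0, 1]]]'

```text
time: 4.4
eef_pos: [0.5775, -0.0441, 0.0452]
tcp_rot: [0.992, -0.126, -0.002, -0.004]
contact_force: [-1.6, 2.0, 0.7]
opening: 0.003
```

```bash
python3 -c "
from h import *
goto(-.015,.024,.045)"
```

```text
t 4.4 fix pos mm [-15.4  25.9  45.2] op 0.0 F fix [-2.   1.5  0.7]
now-frame shift [0.0004 0.0019 0.0002] aligned shift [0.0004 0.0019 0.0002] turn [-0.47  0.35 -0.12] q [-0.25  0.3   1.93  0.01  0.91  1.56]
```

Emit:
apply_moves --moves '[[[-0.01, 0, 0, 0, 0, 0, 1], [-0.02, 0, 0, 0, 0, 0, 1], [-0.02, 0, -0.02, 0, 0, 0, 1], [0, 0, -0.04, 0, 0, 0, 1], [-0.02, 0.005, -0.03, 0, 0, 0, 1], [-0.04, 0.01, 0, 0, 0, 0, 1], [-0.03, 0.01, 0, 0, 0, 0, 1], [0, 0, 0, 0, 0, 0, 1]]]'

```text
time: 5.2
eef_pos: [0.4344, -0.0381, 0.1409]
tcp_rot: [0.992, -0.125, 0.008, 0.001]
contact_force: [-0.2, 0.4, 1.2]
opening: -0.001
```

```bash
python3 -c "
from h import *
goto(-.165,.0,.11)
snap('top','t3',(260,195,380,330),4.4)"
```

```text
t 5.2 fix pos mm [-155.5   -3.7  140.9] op -0.0 F fix [-0.3  0.4  1.2]
now-frame shift [-0.01   -0.0037  0.0307] aligned shift [-0.0095 -0.0037  0.0309] turn [ 0.01 -0.98 -0.08] q [-0.32 -0.17  2.23  0.    1.07  1.5 ]
```

View pics/t3.png

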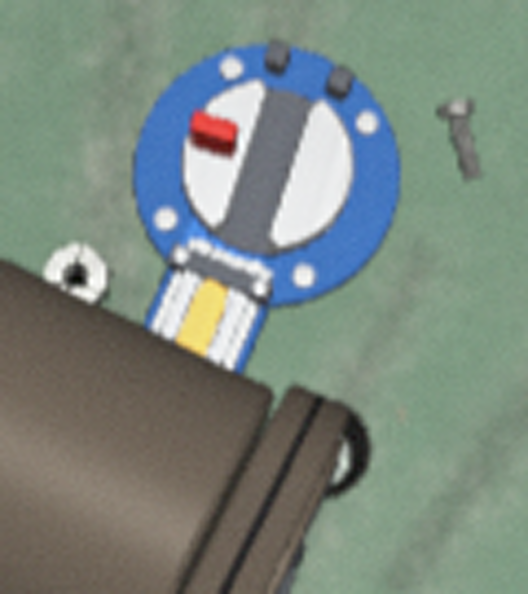

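Run:
```python
from h import *
g=lambda x,y,z:ray("top",(260+x/4.4-.4,195+y/4.4-.4),z)[:2]
ang=lambda d:np.arctan2(d[1],d[0])
for a,b in(((222,228),(262,82)),((275,248),(315,102)),((247,247),(290,93))): print("slot",ang(g(*b,.028)-g(*a,.028))-YAW)
print("pad edge",ang(g(198,113,.062)-g(237,127,.062))-np.pi/2-YAW)
c=g(268,165,.028);d=g(217,127,.062)-C;print(d,ang(d)-np.pi/2-YAW)
# automatic: dark slot pixels' principal axis within disc
im=ctrl.read_camera("top");gray=cv2.cvtColor(im,cv2.COLOR_RGB2GRAY).astype(float);hsv=cv2.cvtColor(im,cv2.COLOR_RGB2HSV)
P=[]
for v in range(205,265):
  for u in range(295,350):
    w=ray("top",(u,v),.028)[:2]
    if np.linalg.norm(w-C)<.030 and 60<gray[v,u]<130 and hsv[v,u,1]<90:P.append(w)
P=np.array(P);print(len(P),P.mean(0)); _,_,V=np.linalg.svd(P-P.mean(0));v=V[0]*np.sign(V[0][0]);print("auto",ang(v)-YAW)
```

```text
slot 0.11716990718338077
slot 0.11199845911630602
slot 0.10969721471866758
pad edge 0.025214266996256063
[0.00430433 0.0204059 ] 0.04211201817559784Traceback (most recent call last):
  File "<stdin>", line 12, in <module>
  File "h.py", line 4, in ray
    c=ctrl.get_calibration(n);K=c["camera_matrix"];T=c["cam_to_world"]
ValueError: time passes only in moves, steps and waits
```

Run:
```python
from h import *
cal=ctrl.get_calibration("top");K=cal["camera_matrix"];T=cal["cam_to_world"]
im=ctrl.read_camera("top").astype(int)
# rectify to fixture frame at z=.028, 5 px/mm
cy,sy=np.cos(YAW),np.sin(YAW)
def W(x,y,z=.028):
    q=T[:3,:3].T@(np.array([C[0]+cy*x-sy*y,C[1]+sy*x+cy*y,z])-T[:3,3])*[1,-1,-1];q=K@q;return q[:2]/q[2]
src=np.float32([W(.06,.06),W(.06,-.06),W(-.06,-.06),W(-.06,.06)])
H=cv2.getPerspectiveTransform(src,np.float32([[0,0],[600,0],[600,600],[0,600]]))
r=cv2.warpPerspective(im.astype(np.uint8),H,(600,600),flags=cv2.INTER_CUBIC)
g=cv2.GaussianBlur(cv2.cvtColor(r,cv2.COLOR_RGB2GRAY).astype(float),(0,0),4)
E=[]
for row in range(190,411,20):
    l=g[row,200:400];d=np.diff(l);a,b=200+d.argmin(),200+d.argmax();E.append((row,a,b))
E=np.array(E);print(E.T)
for k in(1,2):
    p=np.polyfit(E[:,0],E[:,k],1);print("a",np.arctan(p[0]))
cv2.line(r,(300,0),(300,600),(255,0,0),1);cv2.imwrite("pics/rect.png",r[:,:,::-1])
```

```text
[[190 210 230 250 270 290 310 330 350 370 390 410]
 [241 245 245 246 248 249 250 252 254 255 256 258]
 [340 340 341 344 224 229 348 348 349 351 352 353]]
a 0.07138200913282682
a 0.14529748673592752
```

View pics/rect.png

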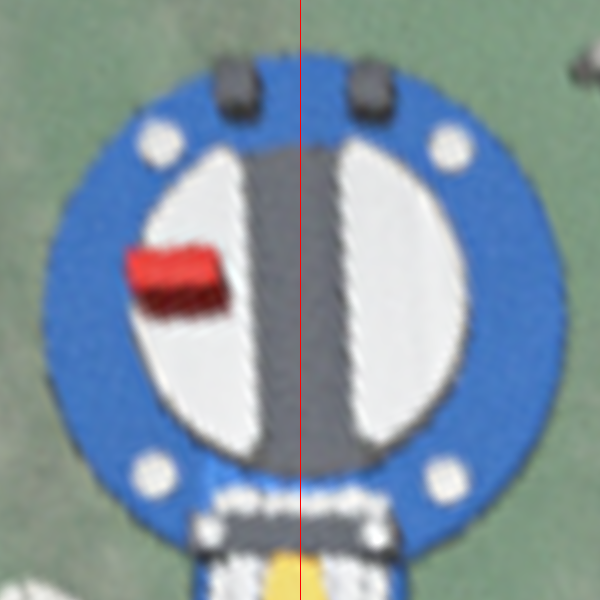

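In the rectified view the slot is still about 0.08 rad ccw. That is within tolerance, but I'll nudge it about 2.4 mm more.

Emit:
apply_moves --moves '[[[0.04, -0.01, 0, 0, 0, 0, 1], [0.04, -0.01, 0, 0, 0, 0, 1], [0.03, -0.005, 0, 0, 0, 0, 1], [0, 0, 0.03, 0, 0, 0, 1], [0, 0, 0.03, 0, 0, 0, 1], [0, 0, 0.025, 0, 0, 0, 1], [0, 0, 0.01, 0, 0, 0, 1], [0, 0, 0, 0, 0, 0, 1]]]'

```text
time: 6.15
eef_pos: [0.5672, -0.0437, 0.0431]
tcp_rot: [0.992, -0.124, 0.014, 0.002]
contact_force: [0.6, -0.3, -0.1]
opening: 0.002
```

```bash
python3 -c "
from h import *
goto(-.013,.024,.045)"
```

```text
t 6.15 fix pos mm [-25.5  23.8  43.1] op 0.0 F fix [ 0.6 -0.2 -0.1]
now-frame shift [ 0.0126 -0.0002 -0.0015] aligned shift [ 0.0125 -0.0002 -0.0019] turn [ 0.06 -1.6   0.03] q [-0.25  0.27  1.97 -0.    0.87  1.57]
```

Emit:
apply_moves --moves '[[[0, 0, -0.001, 0, -1.6, 0, 1], [0.003, 0, 0, 0, 0, 0, 1], [0.003, 0, 0, 0, 0, 0, 1], [0.002, 0, 0, 0, 0, 0, 1], [0, 0, 0, 0, 0, 0, 1]]]'

```text
time: 6.65
eef_pos: [0.5778, -0.046, 0.0468]
tcp_rot: [0.992, -0.124, 0.001, 0.001]
contact_force: [-1.8, 0.3, 0.2]
opening: 0.002
```

```bash
python3 -c "
from h import *
goto(-.013,.024,.045)"
```

```text
t 6.65 fix pos mm [-14.6  24.1  46.8] op 0.0 F fix [-1.9 -0.1  0.2]
now-frame shift [0.0016 0.0001 0.0018] aligned shift [0.0016 0.0001 0.0018] turn [ 0.07 -0.17  0.06] q [-0.25  0.3   1.93 -0.    0.91  1.57]
```

In contact at −14.6. A small final nudge, then a check of the position before retreating.

Emit:
apply_moves --moves '[[[0.002, 0, 0, 0, 0, 0, 1], [0, 0, 0, 0, 0, 0, 1]]]'

```text
time: 6.85
eef_pos: [0.5791, -0.0461, 0.0469]
tcp_rot: [0.992, -0.124, 0.001, 0.001]
contact_force: [0.7, -0.2, -0.1]
opening: 0.001
```

Emit:
apply_moves --moves '[[[-0.01, 0, 0, 0, 0, 0, 1], [-0.02, 0, 0, 0, 0, 0, 1], [-0.02, 0, -0.02, 0, 0, 0, 1], [0, 0, -0.04, 0, 0, 0, 1], [-0.02, 0.005, -0.02, 0, 0, 0, 1], [-0.04, 0.008, 0, 0, 0, 0, 1], [-0.03, 0.008, 0, 0, 0, 0, 1], [0, 0, 0, 0, 0, 0, 1]]]'

```text
time: 7.65
eef_pos: [0.433, -0.0315, 0.1304]
tcp_rot: [0.992, -0.124, 0.007, 0.002]
contact_force: [0.3, -0.4, 0.2]
opening: 0.001
```

```bash
cat > rect.py <<'E'
from h import *
cal=ctrl.get_calibration("top");K=cal["camera_matrix"];T=cal["cam_to_world"]
def rect(name,show=False):
    im=ctrl.read_camera("top");cy,sy=np.cos(YAW),np.sin(YAW)
    def W(x,y,z=.028):
        q=T[:3,:3].T@(np.array([C[0]+cy*x-sy*y,C[1]+sy*x+cy*y,z])-T[:3,3])*[1,-1,-1];q=K@q;return q[:2]/q[2]
    src=np.float32([W(.06,.06),W(.06,-.06),W(-.06,-.06),W(-.06,.06)])
    H=cv2.getPerspectiveTransform(src,np.float32([[0,0],[600,0],[600,600],[0,600]]))
    r=cv2.warpPerspective(im,H,(600,600),flags=cv2.INTER_CUBIC)
    g=cv2.GaussianBlur(cv2.cvtColor(r,cv2.COLOR_RGB2GRAY).astype(float),(0,0),4)
    E=[]
    for row in range(190,411,20):
        l=g[row,240:400];d=np.diff(l);E.append((row,240+d.argmin(),240+d.argmax()))
    E=np.array(E);print(E.T,[np.arctan(np.polyfit(E[:,0],E[:,k],1)[0]).round(3) for k in(1,2)])
    cv2.imwrite(f"pics/{name}.png",r[:,:,::-1])
E
python3 -c "
from rect import *
goto(-.165,0,.11);rect('r2')"
```

```text
t 7.65 fix pos mm [-158.5    2.4  130.4] op 0.0 F fix [ 0.4 -0.3  0.2]
now-frame shift [-0.0068  0.0023  0.0203] aligned shift [-0.0065  0.0024  0.0204] turn [ 0.14 -0.78  0.11] q [-0.31 -0.16  2.24 -0.    1.05  1.51]
[[190 210 230 250 270 290 310 330 350 370 390 410]
 [250 251 250 249 250 250 250 250 249 248 249 249]
 [348 347 347 346 345 345 346 345 345 345 344 344]] [np.float64(-0.008), np.float64(-0.016)]
```

The slot is now at ≈0 rad (about −0.01 ± 0.02). Next I go down behind the tab.

Emit:
apply_moves --moves '[[[-0.009, 0.002, 0, 0, -0.8, 0, 1], [0, 0, 0.01, 0, 0, 0, 1], [0, 0, 0, 0, 0, 0, 1]]]'

```text
time: 8.0
eef_pos: [0.4269, -0.032, 0.1212]
tcp_rot: [0.992, -0.124, 0.002, 0.002]
contact_force: [-0.5, -0.1, -0.1]
opening: -0.005
```

```bash
python3 -c "
from rect import *
goto(-.166,0,.038);snap('side','s3',(220,190,320,265),8)"
```

```text
t 8.0 fix pos mm [-164.3    0.3  121.2] op -0.01 F fix [-0.5 -0.2 -0.1]
now-frame shift [-0.0021  0.0001  0.0832] aligned shift [-0.0017  0.0003  0.0832] turn [ 0.14 -0.27  0.1 ] q [-0.31 -0.16  2.26 -0.    1.04  1.51]
```

View pics/s3.png

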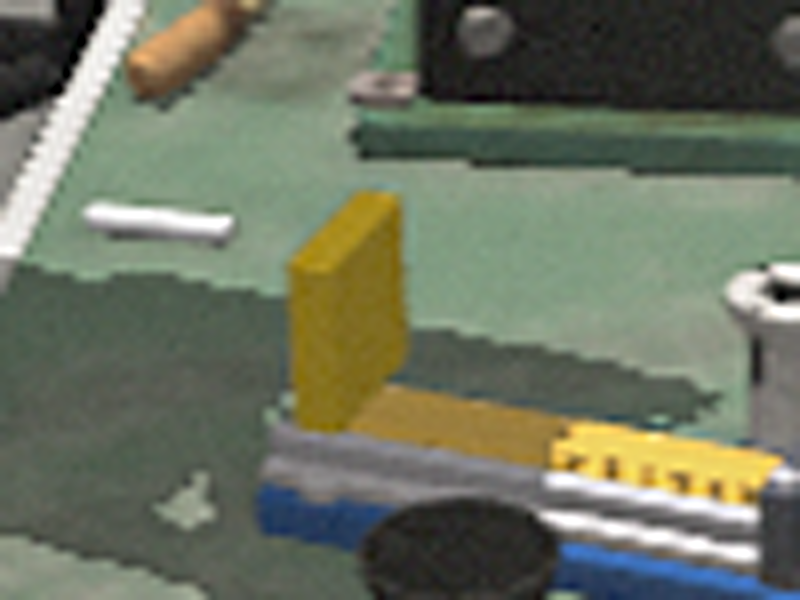

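Emit:
apply_moves --moves '[[[-0.004, 0, 0, 0, -0.3, 0, 1], [-0.001, 0, 0.015, 0, 0, 0, 1], [-0.001, 0, 0.015, 0, 0, 0, 1], [0, 0, 0, 0, 0, 0, 1]]]'

```text
time: 8.45
eef_pos: [0.4229, -0.031, 0.0912]
tcp_rot: [0.992, -0.124, -0.0, 0.001]
contact_force: [0.9, 0.2, -0.9]
opening: -0.0
```

```bash
python3 -c "
from rect import *
goto(-.168,0,.038)"
```

```text
t 8.45 fix pos mm [-168.4    0.4   91.2] op -0.0 F fix [ 0.8  0.4 -0.9]
now-frame shift [0.0004 0.0002 0.0532] aligned shift [0.0004 0.0004 0.0532] turn [0.14 0.   0.13] q [-0.31 -0.11  2.28 -0.    0.97  1.51]
```

Emit:
apply_moves --moves '[[[0, 0, 0.015, 0, 0, 0, 1], [-0.001, 0, 0.015, 0, 0, 0, 1], [0, 0, 0.013, 0, 0, 0, 1], [0, 0, 0.007, 0, 0, 0, 1], [0, 0, 0, 0, 0, 0, 1]]]'

```text
time: 8.95
eef_pos: [0.4251, -0.0316, 0.0425]
tcp_rot: [0.992, -0.123, 0.002, 0.002]
contact_force: [0.6, 0.3, -0.2]
opening: -0.002
```

```bash
python3 -c "
from rect import *
goto(-.072,0,.038)"
```

```text
t 8.95 fix pos mm [-166.2    0.3   42.5] op -0.0 F fix [ 0.5  0.5 -0.2]
now-frame shift [0.0942 0.0006 0.0049] aligned shift [0.0942 0.0003 0.0045] turn [ 0.15 -0.21  0.16] q [-0.31 -0.01  2.3  -0.    0.85  1.51]
```

Emit:
apply_moves --moves '[[[0.004, 0, 0.002, 0, 0, 0, 1], [0.005, 0, 0, 0, 0, 0, 1], [0.005, 0, 0, 0, 0, 0, 1], [0.005, 0, 0, 0, 0, 0, 1], [0.005, 0, 0, 0, 0, 0, 1], [0.005, 0, 0, 0, 0, 0, 1], [0, 0, 0, 0, 0, 0, 1]]]'

```text
time: 9.65
eef_pos: [0.4555, -0.0392, 0.0417]
tcp_rot: [0.992, -0.123, 0.001, 0.002]
contact_force: [-0.3, -0.5, -0.2]
opening: -0.003
```

```bash
python3 -c "
from rect import *
goto(-.072,0,.040)"
```

```text
t 9.65 fix pos mm [-134.8    0.4   41.7] op -0.0 F fix [-0.1 -0.6 -0.2]
now-frame shift [0.0628 0.0006 0.0018] aligned shift [0.0628 0.0004 0.0017] turn [ 0.16 -0.1   0.18] q [-0.31  0.06  2.23 -0.    0.85  1.51]
```

Emit:
apply_moves --moves '[[[0.005, 0, 0.001, 0, 0, 0, 1], [0.005, 0, 0, 0, 0, 0, 1], [0.005, 0, 0, 0, 0, 0, 1], [0.005, 0, 0, 0, 0, 0, 1], [0.005, 0, 0, 0, 0, 0, 1], [0.005, 0, 0, 0, 0, 0, 1], [0.005, 0, 0, 0, 0, 0, 1], [0.005, 0, 0, 0, 0, 0, 1], [0, 0, 0, 0, 0, 0, 1]]]'

```text
time: 10.55
eef_pos: [0.4947, -0.0491, 0.0411]
tcp_rot: [0.992, -0.123, -0.004, 0.001]
contact_force: [-0.8, -0.2, -1.0]
opening: -0.001
```

```bash
python3 -c "
from rect import *
goto(-.072,0,.040);snap('side','s4',(220,190,420,310),4)"
```

```text
t 10.55 fix pos mm [-94.3   0.6  41.1] op -0.0 F fix [-0.7 -0.4 -1. ]
now-frame shift [0.0224 0.0006 0.0009] aligned shift [0.0223 0.0006 0.0011] turn [0.19 0.47 0.23] q [-0.3   0.15  2.13 -0.01  0.87  1.52]
```

View pics/s4.png

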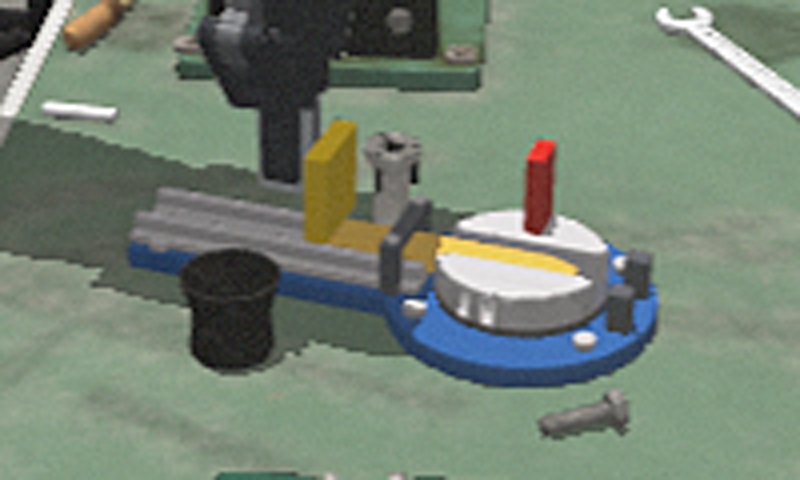

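The bar is moving cleanly through the slot. Its nose is at crop (575,270) and the tab has about 20 mm left to the bridge. I continue in small steps.

Emit:
apply_moves --moves '[[[0.004, 0, 0.001, 0, 0, 0, 1], [0.004, 0, 0, 0, 0, 0, 1], [0.004, 0, 0, 0, 0, 0, 1], [0.003, 0, 0, 0, 0, 0, 1], [0.002, 0, 0, 0, 0, 0, 1], [0, 0, 0, 0, 0, 0, 1]]]'

```text
time: 11.2
eef_pos: [0.5086, -0.0526, 0.0399]
tcp_rot: [0.992, -0.122, -0.01, 0.001]
contact_force: [-3.4, 0.6, 1.4]
opening: -0.002
```

Emit:
apply_moves --moves '[[[0.002, 0, 0, 0, 0, 0, 1], [0.002, 0, 0, 0, 0, 0, 1]]]'

```text
time: 11.4
eef_pos: [0.5112, -0.0532, 0.0398]
tcp_rot: [0.992, -0.122, -0.012, 0.001]
contact_force: [-5.9, 0.6, 5.5]
opening: -0.001
```

```bash
python3 -c "
from rect import *
goto(-.072,0,.040)"
```

```text
t 11.4 fix pos mm [-77.4   0.7  39.8] op -0.0 F fix [-5.9 -0.9  5.5]
now-frame shift [ 0.0054  0.0007 -0.0003] aligned shift [ 0.0054  0.0007 -0.0002] turn [0.24 1.34 0.32] q [-0.3   0.2   2.08 -0.01  0.89  1.52]
```

Emit:
apply_moves --moves '[[[0.002, 0, 0, 0, 0.6, 0, 1], [0.002, 0, 0, 0, 0.6, 0, 1], [0.001, 0, 0, 0, 0, 0, 1]]]'

```text
time: 11.7
eef_pos: [0.515, -0.0542, 0.0396]
tcp_rot: [0.993, -0.122, -0.003, 0.002]
contact_force: [-6.0, 1.9, 5.2]
opening: -0.001
```

Emit:
apply_moves --moves '[[[0.002, 0, 0, 0, 0, 0, 1], [0.002, 0, 0, 0, 0, 0, 1]]]'

```text
time: 11.9
eef_pos: [0.5167, -0.0546, 0.0395]
tcp_rot: [0.993, -0.121, -0.006, 0.002]
contact_force: [-9.9, 1.7, 8.3]
opening: 0.001
```

```bash
python3 -c "
from rect import *
goto(-.072,0,.040);snap('side','s5',(270,200,400,297),6)"
```

```text
t 11.9 fix pos mm [-71.7   0.7  39.5] op 0.0 F fix [-10.   -0.8   8.3]
now-frame shift [-0.0004  0.0007 -0.0005] aligned shift [-0.0003  0.0007 -0.0005] turn [0.26 0.67 0.37] q [-0.3   0.2   2.07 -0.01  0.88  1.52]
```

View pics/s5.png

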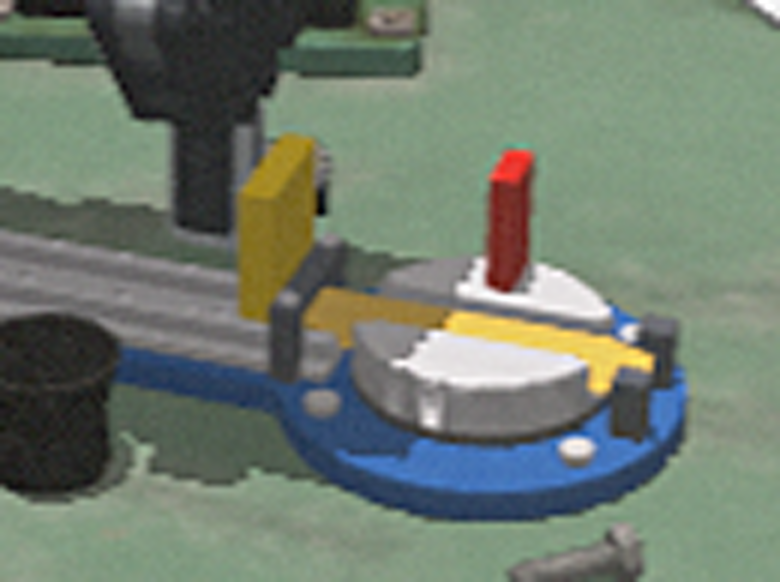

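The nose is in the receiver at crop (640,365) and the tab is close to the bridge at (290,300). I push on until it stalls.

Emit:
apply_moves --moves '[[[0.002, 0, 0, 0, 0.6, 0, 1], [0.003, 0, 0, 0, 0, 0, 1], [0.003, 0, 0, 0, 0, 0, 1]]]'

```text
time: 12.25
eef_pos: [0.5166, -0.0544, 0.0389]
tcp_rot: [0.993, -0.121, -0.013, 0.001]
contact_force: [-13.1, 1.7, 10.0]
opening: -0.002
```

Emit:
apply_moves --moves '[[[0.004, 0, 0, 0, 0, 0, 1], [0.004, 0, 0, 0, 0, 0, 1]]]'

```text
time: 12.45
eef_pos: [0.5162, -0.0542, 0.0383]
tcp_rot: [0.992, -0.12, -0.025, -0.0]
contact_force: [-17.2, 3.5, 15.2]
opening: 0.001
```

```bash
python3 -c "
from rect import *
goto(-.072,0,.040)"
```

```text
t 12.45 fix pos mm [-72.3   0.9  38.3] op 0.0 F fix [-17.5  -0.9  15.2]
now-frame shift [ 0.0002  0.001  -0.0017] aligned shift [ 0.0003  0.0009 -0.0017] turn [0.35 2.88 0.57] q [-0.3   0.22  2.05 -0.01  0.92  1.52]
```

It has stalled at −72 mm, where home is expected, with rising force. Backing off to check.

Emit:
apply_moves --moves '[[[-0.006, 0, 0, 0, 1.4, 0, 1], [-0.015, 0, 0, 0, 1.4, 0, 1], [-0.03, 0, 0, 0, 0, 0, 1], [-0.01, 0, -0.03, 0, 0, 0, 1], [0, 0, -0.04, 0, 0, 0, 1], [0, 0, -0.03, 0, 0, 0, 1], [-0.02, 0, -0.02, 0, 0, 0, 1], [0, 0, 0, 0, 0, 0, 1]]]'

```text
time: 13.25
eef_pos: [0.4423, -0.0353, 0.1639]
tcp_rot: [0.993, -0.121, 0.016, 0.004]
contact_force: [0.4, -0.0, -0.6]
opening: -0.002
```

```bash
python3 -c "
from rect import *
goto(-.165,0,.2);rect('r3');snap('side','s6',(270,200,400,297),6)
a=cv2.imread('pics/r3.png');b=cv2.imread('pics/s6.png')
cv2.imwrite('pics/both.png',np.hstack([cv2.resize(a,(400,400)),cv2.resize(b,(400,300))[:300] if 0 else cv2.copyMakeBorder(cv2.resize(b,(400,299)),0,101,0,0,0)]))"
```

```text
t 13.25 fix pos mm [-148.6    1.   163.9] op -0.0 F fix [ 0.4  0.1 -0.6]
now-frame shift [-0.0153  0.001  -0.0366] aligned shift [-0.0164  0.001  -0.0361] turn [ 0.25 -1.83  0.47] q [-0.31 -0.19  2.2  -0.    1.1   1.51]
[[190 210 230 250 270 290 310 330 350 370 390 410]
 [248 319 320 247 318 248 248 319 321 245 321 321]
 [348 347 347 346 345 345 346 345 345 345 344 344]] [np.float64(0.116), np.float64(-0.016)]
```

View pics/both.png

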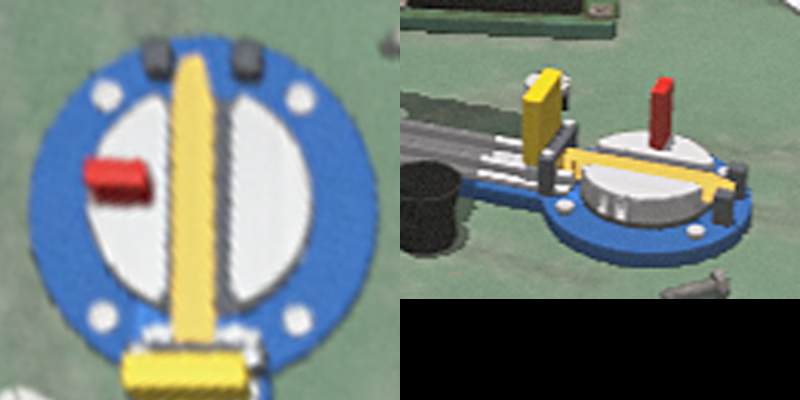

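The bar tip measures about +44 mm, which is its home position, with the tab on the bridge and the tool clear. Handing in.

```bash
python3 -c "
from plant import ctrl
print(ctrl.sign_off())"
```

```text
the job is handed in; nothing more can be done
None
```

The spindle fixture is locked and handed in; the arm's clock read about 13.3 s of the 58 s allowed.

- **Paddle:** I pushed it clockwise with the shut fingertips in two goes. The first stopped about 0.08 rad short. After a small nudge the slot measured about −0.01 rad, within roughly 0.02 rad. The paddle itself suggested a smaller remaining error before the nudge (about 0.03 rad). I went by the slot because it is the longer feature.
- **Bar:** I pushed the yellow tab until it stopped against the bridge. The arm stopped advancing as the push rose to 17 N along the bar.
- **Last pictures:** The bar passes right through the slot and its nose sits between the receiver blocks. The tip is at about +44 mm, against the +44 mm given for fully home, with the tab against the bridge. That tip figure is good to a couple of mm, given the camera calibration.
- **Bystanders:** I saw no sign that the collet, loupe or bolt had moved, but I did not measure them again at the end.
- **Fault:** In that last picture the automatic check of the slot's left edge gave nonsense, because the bar covers that edge. The right edge still gave −0.016 rad, unchanged.
- **Hand-in:** The gripper was clear of everything, with less than 1 N on it.

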